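Mount the pen camera on the oblique inspection stand

TASK

Mount the pen camera on the inspection stand: slide it lens first, shutter button on top, down into the tilted clamp until the side spring plunger snaps into the groove round its barrel, and let go so that the plunger holds it there. Only then turn the clamp's thumbscrew clockwise until it comes to a firm stop, so that it bears on the barrel. Leave the loupe, tweezers, parts box and dish where they are.

Things in the scene. Friction and masses are not known exactly. Their poses are not given: they have to be found in the camera images.
- camera: Loose pen camera, 165 mm long, 0.17 to 0.29 kg, lying button up, its axis 12 mm above the bench. Origin on its axis at the middle of the ring groove, x to the tail, z to the button side. Lens face at x = -32 mm, cone to -20, steel barrel 20 mm across to x = 58 mm, then a black square grip 24 x 24 mm to x = 133 mm. Centre of mass near x = 80 mm.
- grip (a point): Middle of the camera's square grip, on its axis (x = 95.5 mm from the camera's origin); axes as the camera's.
- button (a point): Shutter button, a small grey bar on the top flat of the camera's square grip, 12 mm off the axis, at x = 76 mm from the camera's origin.
- stand: Inspection stand, fixed to the bench: dark steel base plate 202 x 104 mm, top 15 mm high, with a small board in a nest at its front and a short column that carries the clamp. Origin on the bench under the clamp's origin; -x to the front (the nest), z up.
- clamp: Clamp head on the stand: aluminium block 40 x 40 mm, 44 mm long, through bore 22 mm wide. Origin on the bore axis level with the plunger, 72 mm above the bench. x along the bore out of its upper mouth, rising at 30 degrees; z along the thumbscrew, 30 degrees off vertical; y to the plunger. The camera is home when its origin is at this origin, axes parallel; its grip then stays 26 mm off the mouth.
- mouth (a point): Centre of the bore's upper mouth, where the camera goes in (x = 32 mm in the clamp's frame).
- screw_head (a point): Centre of the thumbscrew's knurled round head, 28 mm across and 18 mm tall, on the clamp's upper side at x = 18, z = 43 mm in the clamp's frame; the block's face is at z = 20 mm, so 14 mm are free under the head. Its axis is the clamp's z; it can be gripped at any angle.
- thumbscrew (a joint): Turn of the thumbscrew in rad, growing clockwise looking down on its head; 0 is backed off, dead stop at 2.5. It starts somewhat on from 0, turns with about 0.1 N m and stays where it is left. Somewhere between about 1.2 and 1.9 its pin meets the barrel and bears harder from there to the stop. It takes two or more twists.
- lock_pin: Brass pin 6 mm across that the thumbscrew pushes down into the bore (1.6 mm per rad) against the top of the barrel; origin on the bore axis under the thumbscrew; hidden in the block.
- loupe: Bystander: black eye loupe 36 mm wide, 34 mm tall, standing on the bench; origin at the centre of its underside.
- screw_dish: Bystander: small white dish of screws, 54 mm wide, 18 mm tall; origin at the centre of its underside.
- tweezers: Bystander: green-gripped tweezers 118 mm long, lying flat; origin at the centre of their underside.
- parts_box: Bystander: closed black parts box 75 x 134 x 33 mm behind the stand; origin at the centre of its underside.
- lens (a point): Centre of the camera's lens face (10 mm across), x = -32 mm. The groove behind it is 4 mm deep, from x = -5 to 2 mm, its wall sloped on the lens side and upright on the tail side.
- plunger: Spring plunger in the clamp's +y side: a 5 mm round-nosed pin that stands 6 mm into the bore. Pushing the barrel over it takes about 4 to 15 N; the push drops to nearly nothing as the pin snaps into the groove, then climbs again steadily where the groove's upright tail wall meets the pin: that is home, do not force it. Origin at the clamp's origin when fully out.

How it is judged:
By the outcome, as a careful person would: the job done as asked, in the order asked, and still so for the second after the job is handed in, with the robot touching nothing.
It also fails if it takes over 66 s, if anything falls off the work surface, if the arm or the gripper's body presses on something with over 40 N, if the wrist force passes 120 N, or if a joint passes its speed limit or range.

ROBOT

A 7-joint arm with a two-finger parallel gripper is mounted at the origin on a cart in front of the work surface, level with it; the furniture and walls round the work are solid. World frame = base frame: x ahead of the robot, y to its left, z up, the work surface at z = 0. Lengths are in m, angles in rad, forces in N, time in s.
With the tool pointing down it reaches from about 0.4 to 0.85 m from the base axis. Payload 10.4 kg.
Tool frame: the origin (TCP) lies where the fingers leave the gripper's body, on its centre line; the fingertips stand 73 mm ahead of it and the grasp point (between the pads) lies 54 mm ahead of it; z points along the fingers, y is the line along which they close (so a half turn about z gives the same grasp; the last joint's range is limited). The gripper opens to 85 mm and grips with 20 to 120 N. Pads are 22 mm wide; open, the fingers measure 114 mm over their backs; the gripper's body (76 mm by 85 mm) begins 54 mm behind the grasp point. The pads swing forward as they close: fully open they stand 13 mm farther back than shut.
Start: joints at [1.087, 0.332, -0.065, 1.46, 0.022, 1.35, -0.088], TCP at [0.278, -0.56, 0.304] pointing down, gripper open.
Joint ranges: [-2.6, 2.6], [-0.5, 2.12], [-1.47, 1.34], [0.16, 2.42], [-1.27, 4.41], [0.06, 2.06], [-2.6, 2.6]. Speed limits (rad/s): [2.22, 2.22, 2.79, 2.79, 3.14, 3.14, 3.14].

INTERFACE

Orientations are given as a unit quaternion [w, x, y, z].
In Python, from station import state, camera, calibration, close_job gives the robot as it stands.
- The arm moves only by the tool carry_out, never from a script. Its argument "moves" is a list of rows, each an object with "offset": the shift along the tool's x, y, z in cm, a list of three; "dr": the turn, a rotation vector about the tool's x, y, z in rad, a list of three; "grip": the closure, from -1 (fully open) to 1 (shut). In form: [{"offset": [tx, ty, tz], "dr": [rx, ry, rz], "grip": grip}, ...]. A call has exactly 8 rows; each row is the pose to reach, as a shift and turn from the pose commanded when the call began, along the tool's axes at that moment; what a row does not reach only later rows make up. A row lasts 1/8 s, in which the tool goes at most 62.5 mm and 10.7 degrees, less where a joint would pass 70% of its speed; a pose out of reach is approached as far as the arm can. A call with a gripper value outside its range is refused whole. The fingers move at their own pace and stop on an object; "newtons" is the grip in N (left out, the last holds). Time passes only in rows, so rows that repeat a pose let the fingers close, or fill a call up. It gives the time, the measured TCP pose, the force, the opening and the grip force at its end, in the units of the state.
- state(): the state, without advancing time (a new reading comes with each control period).
- camera(name): name is "scene" or "side" or "wrist"; returns (picture, depth): 384x512x3 uint8, red, green, blue; 384x512 float32, m along the optical axis (not along the pixel's ray), 0 where there is no reading.
- calibration(name): a dict with "fx", "fy", "cx", "cy" (pixels), "dist_coeffs" ([k1, k2, p1, p2, k3] as OpenCV has them; the pictures are not rectified), "origin" and "orientation" of the camera in the world; the wrist camera has in their place "T_tool_cam" (4x4, takes a point from camera to tool coordinates, whose origin is the TCP and whose axes are the flange's). Camera axes: x right, y down, z forward; pixel columns grow to the right and rows downward; lengths in m; the calibration is good to about 2 mm. A picture is of the moment at which its call begins: read the wrist's pose just before it. calibration takes no time and is no camera call.
- close_job(): hands the job in; it is judged then, once.
The state is a dict: "time": time; "q": joint angles; "qvel": joint speeds; "tau": joint torques, N m; "tool_pos": TCP position; "tool_rot": TCP orientation; "force": force on the tool from outside, world axes, zero at the start; "torque": the same for the moment, N m; "width": opening from 0.0 (shut) to 1.0 (fully open); "gripper_force": force on a finger pad.
Only numpy, scipy, OpenCV 4.12 (cv2) and the standard library are available. Lean on these libraries where they do the work, as an engineer would, in place of code of your own. Each camera call takes 0.05 s, during which the arm holds its last target. There are 200 camera calls.

## Working session

There is one attempt and no reset: what is moved stays moved. The work goes in short steps, Python scripts to look and compute and a tool call to move; the robot and the scene stay as the last step left them, time stands still between calls to the robot, and variables do not carry over. Pictures are saved under pics/ and viewed, at most 13 in all, crops included, and the job is handed in when it is done.

Besides the shell and the picture viewer there is one more tool, called in YAML: its name, and indented under it one key for each argument. carry_out: Moves the arm, as the interface text tells. Its arguments: {"type":"object","properties":{"moves":{"type":"array"},"newtons":{"type":"number"}},"required":["moves"]}

```bash
mkdir -p pics; ls
cat > h.py <<'E'
import numpy as np, cv2
from scipy.spatial.transform import Rotation as R
from station import state,camera,calibration,close_job
def rot(q): return R.from_quat([q[1],q[2],q[3],q[0]]).as_matrix()
def cam(name,s=None):
    c=calibration(name); K=np.array([[c['fx'],0,c['cx']],[0,c['fy'],c['cy']],[0,0,1]]); D=np.array(c['dist_coeffs'],float)
    if 'T_tool_cam' in c:
        s=s or state(); T=np.eye(4);T[:3,:3]=rot(s['tool_rot']);T[:3,3]=s['tool_pos'];T=T@np.array(c['T_tool_cam'])
        return K,D,T[:3,:3],T[:3,3]
    o=c['orientation']; o=np.array(o)
    return K,D,(rot(o) if o.size==4 else o.reshape(3,3)),np.array(c['origin'])
def ray(C,uv):
    K,D,Rm,o=C; p=cv2.undistortPoints(np.array(uv,float).reshape(-1,1,2),K,D).reshape(-1,2)
    return o,(Rm@np.c_[p,np.ones(len(p))].T).T
def onz(C,uv,z):
    o,d=ray(C,uv); return o+d*((z-o[2])/d[:,2])[:,None]
def bydepth(C,uv,dep):
    o,d=ray(C,uv); return o+d*np.array([dep[int(v),int(u)] for u,v in np.array(uv).reshape(-1,2)])[:,None]
def proj(C,P):
    K,D,Rm,o=C; return cv2.projectPoints((np.atleast_2d(P)-o)@Rm,np.zeros(3),np.zeros(3),K,D)[0].reshape(-1,2)
def tri(C1,u1,C2,u2):
    o1,d1=ray(C1,u1);o2,d2=ray(C2,u2);out=[];g=[]
    for a,b in zip(d1,d2):
        t=np.linalg.lstsq(np.c_[a,-b],o2-o1,rcond=None)[0]; p,q=o1+a*t[0],o2+b*t[1]; out.append((p+q)/2);g.append(np.linalg.norm(p-q))
    return np.array(out),np.array(g)
E
python3 - <<'E'
from h import *
s=state();print({k:np.round(v,3) for k,v in s.items()})
for n in['scene','side','wrist']:
    im,d=camera(n);cv2.imwrite(f'pics/{n}0.png',im[:,:,::-1]);np.save(f'{n}0.npy',d)
    C=cam(n,s);print(n,C[3].round(3),C[2][:,2].round(3),C[0][0,0],C[1])
E
```

```text
pics
{'time': np.float64(0.0), 'q': array([ 1.087,  0.333, -0.065,  1.461,  0.022,  1.35 , -0.088]), 'qvel': array([-0.001, -0.001, -0.001, -0.001,  0.001, -0.   , -0.001]), 'tau': array([ 1.0000e-03, -6.2543e+01,  5.0000e-02, -3.9160e+01,  1.6000e-02,
        1.0000e-02, -0.0000e+00]), 'tool_pos': array([ 0.278, -0.56 ,  0.303]), 'tool_rot': array([-0.001,  0.974,  0.228, -0.   ]), 'force': array([0.08 , 0.146, 0.05 ]), 'torque': array([ 0.036, -0.036,  0.053]), 'gripper_force': np.float64(0.0), 'width': np.float64(1.0)}
scene [-0.186  0.786  1.208] [ 0.443 -0.505 -0.74 ] 434.1111773966637 [0.05101374 0.         0.         0.         0.        ]
side [-0.334  0.826  1.286] [ 0.489 -0.485 -0.725] 467.94379825489364 [-0.02617025  0.          0.          0.          0.        ]
wrist [ 0.354 -0.52   0.373] [-0.294 -0.143 -0.945] 310.2856291958263 [-0.00392059  0.          0.          0.          0.        ]
```

```bash
python3 -c "
import cv2
cv2.imwrite('pics/sc.png',cv2.resize(cv2.imread('pics/scene0.png'),(800,600),interpolation=3))"
```

```text
(no output)
```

View pics/sc.png

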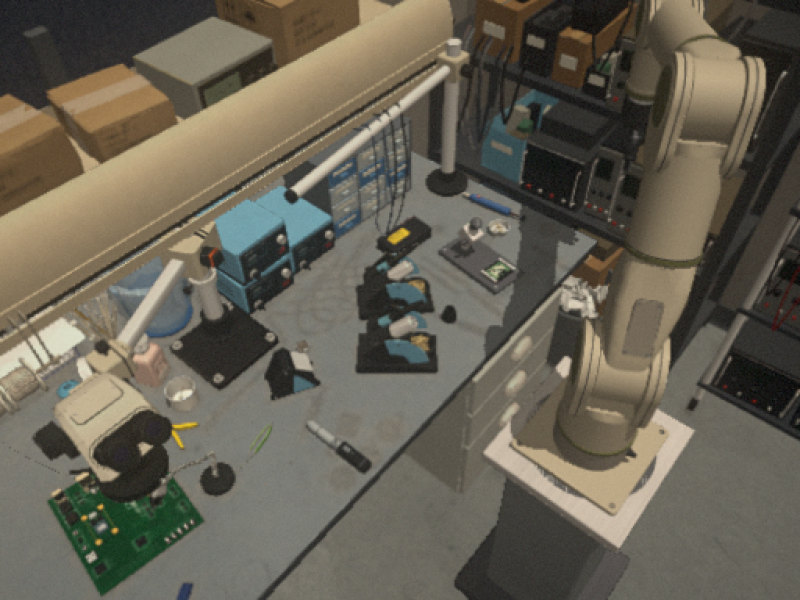

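View pics/side0.png

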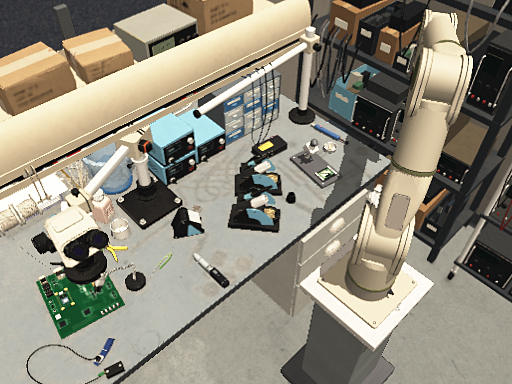

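The scene view (800x600 scaling) shows the pen camera at (310,424, lens) to (368,468, tail). The stand is at about (480,258), with the clamp knob at (475,226) and the nest at (500,270). The loupe is at (449,313) and the tweezers at (262,438).

Run:
```python
from h import *
C=cam('scene');S=cam('side');d=np.load('scene0.npy');e=np.load('side0.npy')
u=np.array([[310,424],[368,468],[340,446],[475,226],[465,240],[440,252],[500,288],[520,265],[449,313],[498,228]])*.64
for n,z,p,q in zip(['lens','tail','mid','knob','clamp','bl','fl','fr','loupe','dish'],[.012,.012,.012,.1,.07,.015,.015,.015,.03,.01],onz(C,u,.012),bydepth(C,u,d)): print(n,p.round(3),q.round(3))
print(bydepth(S,[[197,256],[226,285],[312,144]],e).round(3))
```

```text
lens [0.453 0.34  0.012] [0.446 0.345 0.026]
tail [0.295 0.338 0.012] [0.294 0.339 0.016]
mid [0.371 0.338 0.012] [0.364 0.343 0.027]
knob [ 0.551 -0.369  0.012] [ 0.485 -0.266  0.119]
clamp [ 0.539 -0.309  0.012] [ 0.502 -0.252  0.074]
bl [ 0.561 -0.232  0.012] [ 0.565 -0.238  0.005]
fl [ 0.372 -0.224  0.012] [ 0.372 -0.225  0.011]
fr [ 0.378 -0.321  0.012] [ 0.384 -0.332 -0.   ]
loupe [ 0.418 -0.082  0.012] [ 0.412 -0.074  0.023]
dish [ 0.5   -0.401  0.012] [ 0.503 -0.408  0.005]
[[ 0.438  0.343  0.026]
 [ 0.297  0.341  0.014]
 [ 0.494 -0.267  0.114]]
```

Run:
```python
from h import *
C=cam('scene');d=np.load('scene0.npy')
u=np.array([[292,195],[330,172],[380,132],[430,85],[453,60],[449,170],[330,60],[200,120],[405,270],[400,325],[400,235],[290,215]])*.64
print(bydepth(C,u,d).round(3))
```

```text
[[ 0.659  0.129  0.371]
 [ 0.813 -0.115  0.211]
 [ 0.819 -0.305  0.222]
 [ 0.708 -0.365  0.365]
 [ 0.71  -0.454  0.389]
 [ 0.719 -0.473  0.054]
 [ 0.779 -0.119  0.506]
 [ 0.794  0.202  0.519]
 [ 0.519 -0.044  0.119]
 [ 0.424  0.086  0.116]
 [ 0.67  -0.203  0.029]
 [ 0.879 -0.025  0.1  ]]
```

carry_out:
  moves:
    - {"offset": [5.5,-2.7,0],"dr": [0,0,0.15],"grip": -1}
    - {"offset": [11,-5.4,0],"dr": [0,0,0.3],"grip": -1}
    - {"offset": [16.5,-8.1,0],"dr": [0,0,0.459],"grip": -1}
    - {"offset": [22,-10.8,0],"dr": [0,0,0.459],"grip": -1}
    - {"offset": [27.5,-13.5,0],"dr": [0,0,0.459],"grip": -1}
    - {"offset": [32.8,-16.2,0],"dr": [0,0,0.459],"grip": -1}
    - {"offset": [32.8,-16.2,0],"dr": [0,0,0.459],"grip": -1}
    - {"offset": [32.8,-16.2,0],"dr": [0,0,0.459],"grip": -1}

```text
time: 1.15
tool_pos: [0.4994, -0.2693, 0.3036]
tool_rot: [0.0, 1.0, 0.001, -0.0]
force: [0.9, 0.3, -0.0]
width: 1.001
gripper_force: 0.0
```

Run:
```python
from h import *
s=state();im,d=camera('wrist');cv2.imwrite('pics/w1.png',im[:,:,::-1]);np.save('w1.npy',d);np.save('w1s.npy',s,allow_pickle=True)
print(proj(cam('wrist',s),[[.495,-.267,.072],[.489,-.267,.127]]).round(0),s['q'].round(2))
```

```text
[[257. 172.]
 [257. 198.]] [ 0.62  0.22 -0.24  1.61  0.05  1.32 -1.2 ]
```

View pics/w1.png

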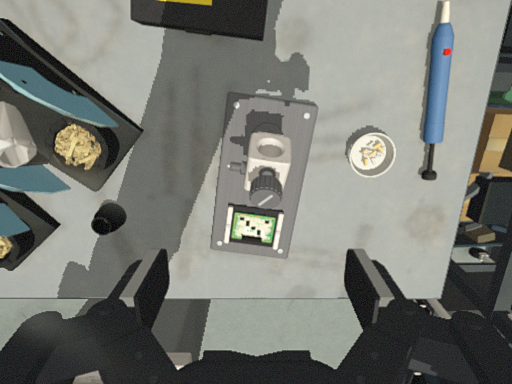

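Wrist view 1: the stand base has corners at about (229,93), (317,102), (289,258) and (211,249). The knob is at (265,185), the bore mouth at (270,143), the plunger housing at (236,168) and the dish at (370,153).

Run:
```python
from h import *
s=np.load('w1s.npy',allow_pickle=True).item();C=cam('wrist',s);d=np.load('w1.npy')
P=onz(C,[[229,93],[317,102],[289,258],[211,249]],.015);print(P.round(4))
for a,b in[(0,1),(1,2),(3,2),(0,3)]:
    v=P[a]-P[b];print(np.linalg.norm(v).round(4),np.degrees(np.arctan2(v[1],v[0])).round(1))
print(P.mean(0).round(4)); print(bydepth(C,[[264,182],[275,157],[270,130],[235,167]],d).round(4))
im=cv2.imread('pics/w1.png');cv2.imwrite('pics/w1c.png',cv2.resize(im[80:270,190:340],None,fx=3.1,fy=3.1,interpolation=2))
```

```text
[[ 0.5697 -0.2362  0.015 ]
 [ 0.5602 -0.3343  0.015 ]
 [ 0.3595 -0.3103  0.015 ]
 [ 0.3729 -0.2071  0.015 ]]
0.0985 84.5
0.2021 -6.8
0.104 82.6
0.1989 -8.4
[ 0.4656 -0.272   0.015 ]
[[ 0.5025 -0.2732  0.1258]
 [ 0.5178 -0.2836  0.0999]
 [ 0.5302 -0.2819  0.0232]
 [ 0.5021 -0.2456  0.0773]]
```

View pics/w1c.png

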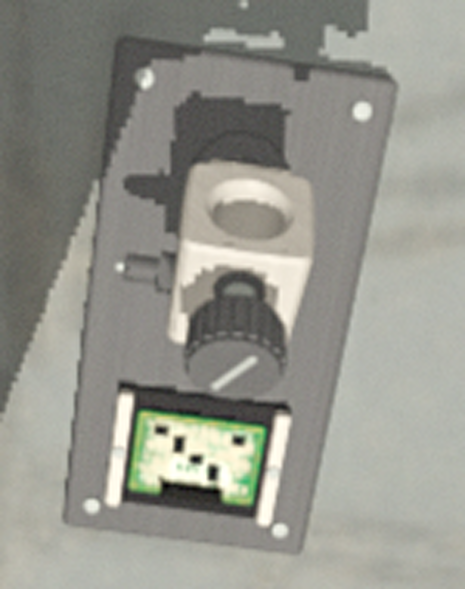

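```bash
cat >> h.py <<'E'
def clampR(yaw):
    c,s=np.cos(yaw),np.sin(yaw);h=np.array([c,s,0]);z=np.array([0,0,1.]);
    x=h*np.cos(np.pi/6)+z*.5;zz=-h*.5+z*np.cos(np.pi/6);return np.c_[x,np.cross(zz,x),zz]
def toolR(Rc): return np.c_[Rc[:,0],-Rc[:,1],-Rc[:,2]]
def delta(Rt,Pt,s=None,cmd=None):
    s=s or state();R0=rot(s['tool_rot']) if cmd is None else cmd[0];p0=np.array(s['tool_pos']) if cmd is None else cmd[1]
    r=R.from_matrix(R0.T@Rt).as_rotvec();return (R0.T@(np.array(Pt)-p0)*100).round(2),r.round(4)
E
python3 - <<'E'
from h import *
s=np.load('w1s.npy',allow_pickle=True).item();C=cam('wrist',s)
yaw=np.radians(-7.5);h=np.array([np.cos(yaw),np.sin(yaw),0])
for n,uv,z,o in[('mouth',[270.6,147.5],.088,.0277),('knob',[266.5,198],.1257,-.0104)]:
    p=onz(C,[uv],z)[0];print(n,p.round(4),(p-o*h).round(4))
c=np.array([.497,-.272,.072]);Rc=clampR(yaw)
print(delta(toolR(Rc),c+Rc@[0.03,0,.185]),c+Rc@[.03,0,.185])
E
```

```text
mouth [ 0.524 -0.28   0.088] [ 0.4965 -0.2764  0.088 ]
knob [ 0.4881 -0.2755  0.1257] [ 0.4984 -0.2769  0.1257]
(array([-6.79, -0.67,  5.65]), array([-0.0339,  0.5235,  0.1283])) [ 0.43104984 -0.2633175   0.2472147 ]
```

carry_out:
  moves:
    - {"offset": [-2,0,1.5],"dr": [-0.01,0.15,0.037],"grip": -1}
    - {"offset": [-4,0,3],"dr": [-0.02,0.3,0.074],"grip": -1}
    - {"offset": [-5.5,0,4.5],"dr": [-0.03,0.45,0.11],"grip": -1}
    - {"offset": [-6.8,0,5.6],"dr": [-0.034,0.5235,0.128],"grip": -1}
    - {"offset": [-6.8,0,5.6],"dr": [-0.034,0.5235,0.128],"grip": -1}
    - {"offset": [-6.8,0,5.6],"dr": [-0.034,0.5235,0.128],"grip": -1}
    - {"offset": [-6.8,0,5.6],"dr": [-0.034,0.5235,0.128],"grip": -1}
    - {"offset": [-6.8,0,5.6],"dr": [-0.034,0.5235,0.128],"grip": -1}

```text
time: 2.2
tool_pos: [0.4323, -0.269, 0.2483]
tool_rot: [0.017, 0.964, -0.062, 0.259]
force: [0.8, -0.1, 0.5]
width: 0.998
gripper_force: 0.0
```

Run:
```python
from h import *
s=state();im,d=camera('wrist');cv2.imwrite('pics/w2.png',im[:,:,::-1]);np.save('w2.npy',d);np.save('w2s.npy',s,allow_pickle=True)
C=cam('wrist',s);c=np.array([.4975,-.2766,.072]);Rc=clampR(np.radians(-7.5))
print(s['q'].round(2),s['tool_pos'].round(4),rot(s['tool_rot']).round(3))
u=proj(C,[c+Rc@[32,0,0]/np.array(1e3),c+Rc@np.array([18,0,52])/1e3,c+Rc@np.array([32,20,20])/1e3,c+Rc@np.array([32,-20,20])/1e3,c+Rc@np.array([32,20,-20])/1e3,c+Rc@np.array([32,-20,-20])/1e3]);print(u.round(1))
m=u.mean(0).astype(int);x0,y0=m[0]-110,max(m[1]-85,0);print(x0,y0)
cv2.imwrite('pics/w2c.png',cv2.resize(im[y0:y0+165,x0:x0+220,::-1],None,fx=3.6,fy=3.6,interpolation=2))
```

```text
[ 0.77 -0.1  -0.18  2.14 -0.4   0.66 -0.84] [ 0.4323 -0.269   0.2483] [[ 0.859 -0.128  0.496]
 [-0.111 -0.992 -0.064]
 [ 0.501 -0.    -0.866]]
[[258.4 181.9]
 [258.6 222.8]
 [233.7 189.6]
 [283.3 189.7]
 [236.8 175.1]
 [279.9 175.2]]
148 104
```

View pics/w2c.png

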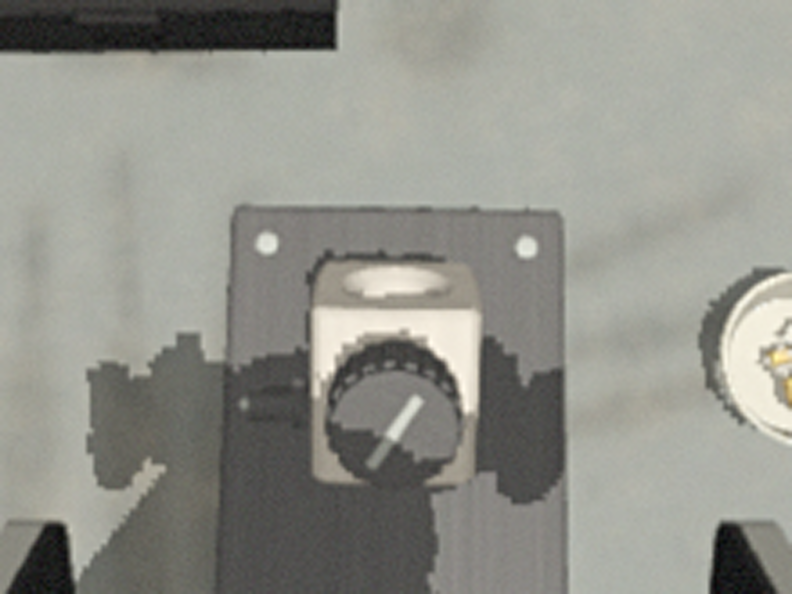

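Crop of wrist view 2 (scale 3.6, offset (148,104)): bore mouth at px (258.5,182.1), knob top disc at (257.4,222.3), and plate screws at (222.2,171.5) and (294.4,172.6). All lie within about 1 px of my prediction.

Run:
```python
from h import *
L=lambda n:cam('wrist',np.load(n,allow_pickle=True).item())
A,B=L('w1s.npy'),L('w2s.npy')
print(tri(A,[[270.6,147.5],[266.5,198]],B,[[258.5,182.1],[257.4,222.3]]))
for C,u in((A,[[190+145/3.1,80+77/3.1],[190+363/3.1,80+111/3.1]]),(B,[[222.2,171.5],[294.4,172.6]])):
    p=onz(C,u,.015);v=p[0]-p[1];print(p.round(4),np.degrees(np.arctan2(-v[0],v[1])))
p=onz(A,[[190+145/3.1,80+77/3.1],[190+91/3.1,80+506/3.1],[190+363/3.1,80+111/3.1],[190+281/3.1,80+530/3.1]],.015)
for a,b in((0,1),(2,3)): v=p[a]-p[b];print(np.degrees(np.arctan2(v[1],v[0])))
```

```text
(array([[ 0.52421742, -0.28004448,  0.09079655],
       [ 0.48769475, -0.27495408,  0.12562709]]), array([0.00026129, 0.00108514]))
[[ 0.5566 -0.2447  0.015 ]
 [ 0.5446 -0.3242  0.015 ]] -8.587890043754998
[[ 0.557  -0.244   0.015 ]
 [ 0.5454 -0.3236  0.015 ]] -8.299606653757518
-8.526190380569682
-8.257252498382044
```

```bash
cat >> h.py <<'E'
def downR(az):
    x=np.array([np.cos(az),np.sin(az),0]);z=np.array([0,0,-1.]);return np.c_[x,np.cross(z,x),z]
E
python3 - <<'E'
from h import *
print(delta(downR(np.radians(62)),[.45,-.10,.33]))
c=(downR(np.radians(62)),np.array([.45,-.1,.33]));print(delta(downR(np.radians(125)),[.42,.16,.33],cmd=c))
c=(downR(np.radians(125)),np.array([.42,.16,.33]));print(delta(downR(np.radians(180)),[.36,.34,.30],cmd=c))
E
```

```text
(array([  3.75, -16.99,  -7.29]), array([ 0.3167, -0.4582, -1.1813]))
(array([ 21.55, -14.86,   0.  ]), array([ 0.    ,  0.    , -1.0996]))
(array([18.19,  5.41,  3.  ]), array([ 0.    ,  0.    , -0.9599]))
```

carry_out:
  moves:
    - {"offset": [0.5,-2.4,-3],"dr": [0.045,-0.065,-0.169],"grip": -1}
    - {"offset": [1,-4.9,-5],"dr": [0.09,-0.131,-0.338],"grip": -1}
    - {"offset": [1.6,-7.3,-7],"dr": [0.136,-0.196,-0.506],"grip": -1}
    - {"offset": [2.1,-9.7,-7.3],"dr": [0.181,-0.262,-0.675],"grip": -1}
    - {"offset": [2.7,-12.1,-7.3],"dr": [0.226,-0.327,-0.844],"grip": -1}
    - {"offset": [3.2,-14.6,-7.3],"dr": [0.271,-0.393,-1.013],"grip": -1}
    - {"offset": [3.75,-17,-7.3],"dr": [0.3167,-0.4582,-1.1813],"grip": -1}
    - {"offset": [3.75,-17,-7.3],"dr": [0.3167,-0.4582,-1.1813],"grip": -1}

```text
time: 3.25
tool_pos: [0.4508, -0.0975, 0.33]
tool_rot: [-0.0, 0.856, 0.517, -0.0]
force: [0.4, -0.3, -0.7]
width: 0.993
gripper_force: 0.0
```

carry_out:
  moves:
    - {"offset": [3,-2,0],"dr": [0,0,-0.15],"grip": -1}
    - {"offset": [6,-4.1,0],"dr": [0,0,-0.31],"grip": -1}
    - {"offset": [9.2,-6.4,0],"dr": [0,0,-0.47],"grip": -1}
    - {"offset": [12.3,-8.5,0],"dr": [0,0,-0.63],"grip": -1}
    - {"offset": [15.4,-10.6,0],"dr": [0,0,-0.79],"grip": -1}
    - {"offset": [18.5,-12.7,0],"dr": [0,0,-0.95],"grip": -1}
    - {"offset": [21.55,-14.9,0],"dr": [0,0,-1.1],"grip": -1}
    - {"offset": [21.55,-14.9,0],"dr": [0,0,-1.1],"grip": -1}

```text
time: 4.25
tool_pos: [0.4188, 0.1623, 0.3301]
tool_rot: [0.0, 0.46, 0.888, 0.001]
force: [0.2, -0.6, 0.7]
width: 1.001
gripper_force: 0.0
```

carry_out:
  moves:
    - {"offset": [3,0.9,0.5],"dr": [0,0,-0.16],"grip": -1}
    - {"offset": [6,1.8,1],"dr": [0,0,-0.32],"grip": -1}
    - {"offset": [9,2.7,1.5],"dr": [0,0,-0.48],"grip": -1}
    - {"offset": [12.1,3.6,2],"dr": [0,0,-0.64],"grip": -1}
    - {"offset": [15.2,4.5,2.5],"dr": [0,0,-0.8],"grip": -1}
    - {"offset": [18.2,5.4,3],"dr": [0,0,-0.96],"grip": -1}
    - {"offset": [18.2,5.4,3],"dr": [0,0,-0.96],"grip": -1}
    - {"offset": [18.2,5.4,3],"dr": [0,0,-0.96],"grip": -1}

```text
time: 5.25
tool_pos: [0.3602, 0.3391, 0.2997]
tool_rot: [0.0, 0.002, 1.0, -0.0]
force: [-0.5, -0.4, -0.3]
width: 1.001
gripper_force: 0.0
```

Run:
```python
from h import *
s=state();im,d=camera('wrist');cv2.imwrite('pics/w3.png',im[:,:,::-1]);np.save('w3.npy',d);np.save('w3s.npy',s,allow_pickle=True)
print(s['q'].round(2),s['tool_pos'].round(4),rot(s['tool_rot']).round(3))
u=proj(cam('wrist',s),[[.453,.34,.012],[.295,.338,.012]]);print(u)
x0,y0=int(u[:,0].mean())-100,0
cv2.imwrite('pics/w3c.png',cv2.resize(im[:,x0:x0+200,::-1],None,fx=1.56,fy=1.56,interpolation=2));print(x0)
```

```text
[-0.01  0.12 -0.89  1.76  0.1   1.3   0.65] [0.3602 0.3391 0.2997] [[-1.     0.005  0.   ]
 [ 0.005  1.    -0.001]
 [-0.    -0.001 -1.   ]]
[[255.39609804 225.92750476]
 [252.69271816  97.31739608]]
154
```

View pics/w3.png

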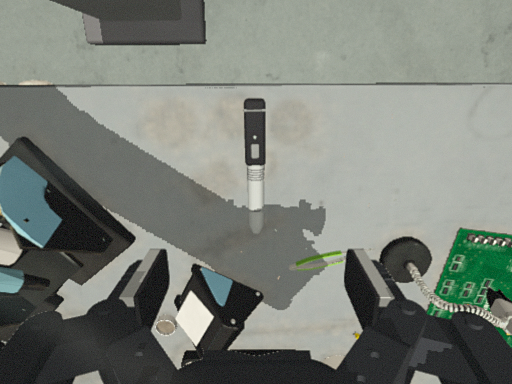

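Wrist view 3: the pen camera lies nearly along the image column. Its tail is at (255,98), the black grip runs to (255,165) with the button at (255,150), and the barrel ends at about (256,235) in shadow.

Run:
```python
from h import *
im=cv2.imread('pics/w3.png');C=cam('wrist',np.load('w3s.npy',allow_pickle=True).item());d=np.load('w3.npy')
g=cv2.cvtColor(im,cv2.COLOR_BGR2GRAY)
def edges(r,dark):
    row=g[r,225:290].astype(float);
    m=(row<90) if dark else (row>0)
    i=np.where(m)[0];return i.min()+225,i.max()+225
rows=list(range(106,162,4));mid=[]
for r in rows:
    a,b=edges(r,True);mid.append([(a+b)/2,r]);
p=onz(C,mid,.024);f=np.polyfit(p[:,0],p[:,1],1);print('axis yaw deg',np.degrees(np.arctan(f[0])),'y at x=.35',np.polyval(f,.35),'res',np.abs(p[:,1]-np.polyval(f,p[:,0])).max(), 'w',edges(130,True),edges(150,True))
col=g[85:250,255].astype(int);print(list(zip(range(92,104),g[92:104,255])),list(zip(range(160,172),g[160:172,255])),list(zip(range(205,245),g[205:245,256])))
print(onz(C,[edges(120,True)+() ] if 0 else [[edges(120,True)[0],120],[edges(120,True)[1]+1,120]],.024))
print(onz(C,[[255,98],[255,165.5]],.024),bydepth(C,[[250,130],[250,155],[256,190]],d))
```

```text
Traceback (most recent call last):
ValueError: zero-size array to reduction operation minimum which has no identity
```

Run:
```python
from h import *
im=cv2.imread('pics/w3.png');C=cam('wrist',np.load('w3s.npy',allow_pickle=True).item());d=np.load('w3.npy')
g=cv2.cvtColor(im,cv2.COLOR_BGR2GRAY)
P=[]
for r in range(104,165,4):
    i=np.where(g[r,225:290]<110)[0]
    if len(i)>8: P.append([(i.min()+i.max())/2+225,r]); print(r,i.min()+225,i.max()+225,end=' | ')
p=onz(C,P,.024);f=np.polyfit(p[:,0],p[:,1],1);print('\nyaw',np.degrees(np.arctan(f[0])),'y at .35',np.polyval(f,.35),'res',np.abs(p[:,1]-np.polyval(f,p[:,0])).max())
print(g[92:104,255],g[160:172,255],g[205:245,257])
print(onz(C,[[255,98],[255,165.5]],.024),bydepth(C,[[250,130],[250,157],[256,190]],d))
```

```text
104 244 264 | 108 244 264 | 112 244 264 | 116 244 264 | 120 244 264 | 124 244 264 | 128 244 264 | 132 244 264 | 136 244 264 | 140 245 264 | 144 245 264 | 148 245 264 | 152 245 265 | 156 245 265 | 160 245 264 | 164 246 263 | 
yaw 0.44940923143054196 y at .35 0.33965865096982256 res 0.0005025180365854087
[176 175 174 176 176 163 103  42  52  52  60  65] [ 49  56  52  40  64 173 216 223 219 194 166 202] [217 219 218 183 145 102  92 127 138 140 138 141 141 139 143 141 142 144
 141 137 139 138 137 132 134 133 130 133 120 108 100 102 103 104 107 109
 106 108 110 113]
[[0.29507946 0.34059191 0.024     ]
 [0.36998645 0.3400867  0.024     ]] [[0.3290257  0.33484313 0.02539951]
 [0.35998597 0.33444138 0.02373489]
 [0.40052898 0.34106557 0.02246919]]
```

carry_out:
  moves:
    - {"offset": [1.4,0,4],"dr": [0,0,0],"grip": -1}
    - {"offset": [2.8,0.05,8],"dr": [0,0,-0.01],"grip": -1}
    - {"offset": [2.8,0.05,13],"dr": [0,0,-0.01],"grip": -1}
    - {"offset": [2.8,0.05,17],"dr": [0,0,-0.01],"grip": -1}
    - {"offset": [2.8,0.05,20],"dr": [0,0,-0.01],"grip": -1}
    - {"offset": [2.8,0.05,22.2],"dr": [0,0,-0.01],"grip": -1}
    - {"offset": [2.8,0.05,22.2],"dr": [0,0,-0.01],"grip": -1}
    - {"offset": [2.8,0.05,22.2],"dr": [0,0,-0.01],"grip": 0}
  newtons: 50

```text
time: 6.3
tool_pos: [0.3321, 0.3408, 0.0789]
tool_rot: [0.001, -0.004, 1.0, 0.0]
force: [0.5, -0.5, 0.1]
width: 0.817
gripper_force: 0.0
```

carry_out:
  moves:
    - {"offset": [0,0,0],"dr": [0,0,0],"grip": 1}
    - {"offset": [0,0,0],"dr": [0,0,0],"grip": 1}
    - {"offset": [0,0,0],"dr": [0,0,0],"grip": 1}
    - {"offset": [0,0,0],"dr": [0,0,0],"grip": 1}
    - {"offset": [0,0,0],"dr": [0,0,0],"grip": 1}
    - {"offset": [0,0,0],"dr": [0,0,0],"grip": 1}
    - {"offset": [0,0,0],"dr": [0,0,0],"grip": 1}
    - {"offset": [0,0,0],"dr": [0,0,0],"grip": 1}
  newtons: 50

```text
time: 7.3
tool_pos: [0.3317, 0.3408, 0.0786]
tool_rot: [0.0, -0.005, 1.0, -0.0]
force: [-0.7, -3.5, 8.3]
width: 0.267
gripper_force: 49.4
```

```bash
cat >> h.py <<'E'
YAW=np.radians(-8.4);c0=np.array([.4974,-.2762,.0725]);Rc=clampR(YAW)
E
python3 - <<'E'
from h import *
s=state()
W=[(downR(np.radians(125)),[.42,.16,.33]),(downR(np.radians(62)),[.45,-.10,.33]),(toolR(Rc),c0+Rc@[.185,0,.13])]
print(W[2][1])
u=(rot(s['tool_rot']),np.array([*s['tool_pos'][:2],.33]));
for w in W:
    print(delta(*w,cmd=u));u=(w[0],np.array(w[1]))
E
```

```text
[ 0.59159327 -0.29010925  0.2775833 ]
(array([ -8.66, -18.16,   0.02]), array([-0.    ,  0.0012,  0.9693]))
(array([-23.02, -12.46,   0.  ]), array([0.    , 0.    , 1.0996]))
(array([-10.14,  21.43,   5.24]), array([-0.3213,  0.4554,  1.199 ]))
```

carry_out:
  moves:
    - {"offset": [0,0,-3],"dr": [0,0,0],"grip": 1}
    - {"offset": [0,0,-8],"dr": [0,0,0],"grip": 1}
    - {"offset": [0,0,-13],"dr": [0,0,0.12],"grip": 1}
    - {"offset": [-1,-3,-18],"dr": [0,0,0.28],"grip": 1}
    - {"offset": [-2.5,-6,-22],"dr": [0,0,0.44],"grip": 1}
    - {"offset": [-4.5,-10,-25.1],"dr": [0,0,0.6],"grip": 1}
    - {"offset": [-6.5,-14,-25.1],"dr": [0,0,0.77],"grip": 1}
    - {"offset": [-8.7,-18.2,-25.1],"dr": [0,0,0.93],"grip": 1}

```text
time: 8.3
tool_pos: [0.4202, 0.1586, 0.3293]
tool_rot: [0.001, 0.446, 0.895, 0.0]
force: [0.2, -0.6, -2.6]
width: 0.266
gripper_force: 50.2
```

Run:
```python
from h import *
s=state();im,d=camera('wrist');cv2.imwrite('pics/w4.png',im[:,:,::-1])
print(s['tool_pos'],s['width'],s['gripper_force'],s['force'])
print(delta(downR(np.radians(62)),[.45,-.10,.33]))
```

```text
[0.42020413 0.15862458 0.32933329] 0.2660551576547665 50.2363121509552 [ 0.19494171 -0.59503432 -2.55486277]
(array([-21.97, -12.68,  -0.07]), array([4.0000e-04, 2.6000e-03, 1.1189e+00]))
```

View pics/w4.png

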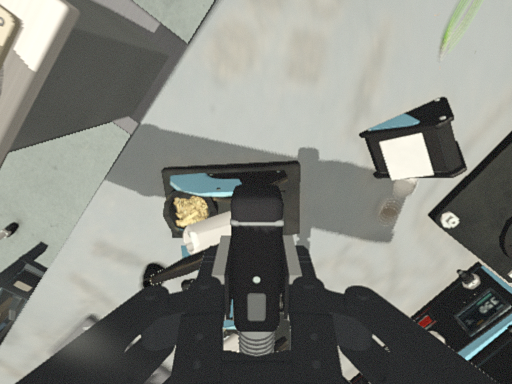

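The pen is held straight between the pads, with its tail at (258,190) and the button on top at (257,305).

carry_out:
  moves:
    - {"offset": [-3,-1.8,0],"dr": [0,0,0.16],"grip": 1}
    - {"offset": [-6,-3.6,0],"dr": [0,0,0.32],"grip": 1}
    - {"offset": [-9,-5.4,0],"dr": [0,0,0.48],"grip": 1}
    - {"offset": [-12.5,-7.2,0],"dr": [0,0,0.64],"grip": 1}
    - {"offset": [-16,-9,0],"dr": [0,0,0.8],"grip": 1}
    - {"offset": [-19,-10.9,0],"dr": [0,0,0.96],"grip": 1}
    - {"offset": [-22,-12.7,0],"dr": [0,0,1.12],"grip": 1}
    - {"offset": [-22,-12.7,0],"dr": [0,0,1.12],"grip": 1}

```text
time: 9.35
tool_pos: [0.4518, -0.0946, 0.3284]
tool_rot: [-0.0, 0.854, 0.521, -0.0]
force: [0.5, 0.2, -2.7]
width: 0.267
gripper_force: 50.3
```

Run:
```python
from h import *
C=cam('wrist');s=state();Rt=rot(s['tool_rot'])
f=lambda x,y,z:np.array(s['tool_pos'])+Rt@(np.array([x-96.3,-y,66.6-z])/1e3)
print(proj(C,[f(133,12,12),f(133,-12,12),f(76,0,12),f(58,12,12),f(58,-12,12)]).round(1))
w=(toolR(Rc),c0+Rc@[.185,0,.13]);print(delta(*w))
```

```text
[[230.2 202. ]
 [285.8 202. ]
 [257.8 309.6]
 [234.3 338.2]
 [281.2 338.3]]
(array([-10.99,  21.38,   5.06]), array([-0.3255,  0.4549,  1.2124]))
```

Run:
```python
from h import *
s=state();im,d=camera('wrist');cv2.imwrite('pics/w5.png',im[:,:,::-1]);C=cam('wrist',s);Rt=rot(s['tool_rot'])
g=cv2.cvtColor(im,cv2.COLOR_RGB2GRAY)
for r in list(range(180,345,6)):
    uv=[[250,r]];p=(Rt.T@(bydepth(C,uv,d)[0]-s['tool_pos']))*1e3
    i=np.where(g[r,210:310]<60)[0]
    print(r,g[r,250],'cam x',(p[0]+96.3).round(1),'z',(66.6-p[2]).round(1))
for r in (355,365,375):
    print(r,[g[r,225:295:4]])
```

```text
180 185 cam x 55.2 z -261.8
186 24 cam x 134.6 z -4.8
192 34 cam x 134.9 z 4.6
198 33 cam x 134.2 z 10.3
204 33 cam x 131.7 z 10.9
210 38 cam x 129.1 z 11.5
216 43 cam x 126.4 z 12.1
222 88 cam x 123.2 z 11.4
228 39 cam x 120.7 z 12.4
234 38 cam x 118.0 z 12.8
240 35 cam x 114.3 z 11.6
246 29 cam x 111.5 z 12.1
252 27 cam x 108.4 z 12.0
258 34 cam x 104.8 z 11.4
264 27 cam x 102.4 z 12.6
270 32 cam x 98.8 z 12.1
276 39 cam x 96.0 z 12.8
282 28 cam x 91.5 z 11.2
288 42 cam x 89.0 z 12.4
294 99 cam x 85.3 z 12.1
300 111 cam x 83.1 z 13.7
306 110 cam x 79.3 z 13.3
312 177 cam x 75.2 z 12.7
318 177 cam x 72.1 z 13.4
324 53 cam x 67.4 z 12.3
330 45 cam x 62.7 z 11.3
336 226 cam x 56.1 z 8.6
342 208 cam x 52.1 z 8.7
355 [array([ 34,  37,  31,  28,  35,  38,  76, 153, 193, 127,  44,  27,  42,
        41,  39,  40,  37,  41], dtype=uint8)]
365 [array([36, 47, 28, 35, 42, 40, 44, 36, 35, 35, 36, 34, 41, 45, 42, 28, 35,
       42], dtype=uint8)]
375 [array([41, 32, 37, 38, 41, 41, 38, 37, 38, 37, 38, 33, 38, 40, 36, 43, 44,
       37], dtype=uint8)]
```

Run:
```python
from h import *
print(delta(toolR(Rc),c0+Rc@[.173,0,.12]))
```

```text
(array([-11.44,  20.89,   6.53]), array([-0.3271,  0.4538,  1.2167]))
```

carry_out:
  moves:
    - {"offset": [-1.4,2.7,-1],"dr": [-0.042,0.058,0.156],"grip": 1}
    - {"offset": [-2.9,5.4,-1],"dr": [-0.084,0.116,0.312],"grip": 1}
    - {"offset": [-4.4,8.1,0],"dr": [-0.126,0.175,0.468],"grip": 1}
    - {"offset": [-5.9,10.8,0.5],"dr": [-0.168,0.233,0.624],"grip": 1}
    - {"offset": [-7.4,13.5,1.5],"dr": [-0.21,0.291,0.78],"grip": 1}
    - {"offset": [-8.8,16,2.5],"dr": [-0.252,0.35,0.936],"grip": 1}
    - {"offset": [-10,18.5,4],"dr": [-0.294,0.408,1.092],"grip": 1}
    - {"offset": [-11.4,20.9,6],"dr": [-0.327,0.4538,1.2167],"grip": 1}

```text
time: 10.4
tool_pos: [0.5879, -0.2874, 0.2687]
tool_rot: [0.019, 0.963, -0.071, 0.26]
force: [0.7, 0.0, -2.1]
width: 0.268
gripper_force: 50.3
```

```bash
cat >> h.py <<'E'
def rel(s=None):
    s=s or state();p=Rc.T@(np.array(s['tool_pos'])-c0)*1e3
    print('t',round(float(s['time']),2),'cam origin in clamp mm',(p-[94.6,0,66.6]).round(2),'rot err',R.from_matrix(toolR(Rc).T@rot(s['tool_rot'])).as_rotvec().round(4),'F clamp',(Rc.T@s['force']).round(1),'T',(Rc.T@s['torque']).round(2),'w',round(float(s['width']),3),'q',s['q'].round(2))
E
python3 - <<'E'
from h import *
rel();print(delta(toolR(Rc),c0+Rc@[.0946+.077,0,.0666]))
E
```

```text
t 10.4 cam origin in clamp mm [82.44  2.13 57.74] rot err [0.0006 0.0029 0.0006] F clamp [-0.4  0.1 -2.1] T [0.03 0.79 0.04] w 0.268 q [ 0.66  0.18 -0.24  1.8  -0.17  0.66 -1.17]
(array([-0.56,  0.22,  5.77]), array([-0.0006, -0.0029, -0.0006]))
```

carry_out:
  moves:
    - {"offset": [0,0,1.5],"dr": [0,0,0],"grip": 1}
    - {"offset": [-0.1,0,3],"dr": [0,0,0],"grip": 1}
    - {"offset": [-0.15,0,4.5],"dr": [0,0,0],"grip": 1}
    - {"offset": [-0.15,0,5.8],"dr": [0,0,0],"grip": 1}
    - {"offset": [-0.15,0,5.8],"dr": [0,0,0],"grip": 1}
    - {"offset": [-0.15,0,5.8],"dr": [0,0,0],"grip": 1}
    - {"offset": [-0.15,0,5.8],"dr": [0,0,0],"grip": 1}
    - {"offset": [-0.15,0,5.8],"dr": [0,0,0],"grip": 1}

```text
time: 11.4
tool_pos: [0.6145, -0.2926, 0.2186]
tool_rot: [0.019, 0.963, -0.07, 0.259]
force: [-0.4, 0.7, -2.9]
width: 0.265
gripper_force: 50.2
```

Run:
```python
from h import *
rel();print(delta(toolR(Rc),c0+Rc@[.0946+.04,0,.0666]))
```

```text
t 11.4 cam origin in clamp mm [80.82  0.87  0.79] rot err [-0.0003  0.0016 -0.0011] F clamp [-1.9  0.6 -2.3] T [-0.02  0.8   0.01] w 0.265 q [ 0.63  0.29 -0.23  1.79 -0.14  0.57 -1.19]
(array([-4.08,  0.08,  0.07]), array([ 0.0003, -0.0016,  0.0011]))
```

carry_out:
  moves:
    - {"offset": [0,0.08,0.07],"dr": [0,0,0],"grip": 1}
    - {"offset": [-0.5,0.08,0.07],"dr": [0,0,0],"grip": 1}
    - {"offset": [-1,0.08,0.07],"dr": [0,0,0],"grip": 1}
    - {"offset": [-1.5,0.08,0.07],"dr": [0,0,0],"grip": 1}
    - {"offset": [-2,0.08,0.07],"dr": [0,0,0],"grip": 1}
    - {"offset": [-2.4,0.08,0.07],"dr": [0,0,0],"grip": 1}
    - {"offset": [-2.4,0.08,0.07],"dr": [0,0,0],"grip": 1}
    - {"offset": [-2.4,0.08,0.07],"dr": [0,0,0],"grip": 1}

```text
time: 12.4
tool_pos: [0.5943, -0.2903, 0.2055]
tool_rot: [0.019, 0.963, -0.07, 0.259]
force: [0.3, -0.8, -2.7]
width: 0.268
gripper_force: 50.3
```

Run:
```python
from h import *
rel()
im,d=camera('wrist');cv2.imwrite('pics/w6.png',im[:,:,::-1])
a,_=camera('scene');b,_=camera('side')
C=cam('side');u=proj(C,[c0+[0,0,.05]])[0].astype(int)
sd=cv2.resize(b[u[1]-30:u[1]+30,u[0]-40:u[0]+40],(400,300),interpolation=2)
cv2.imwrite('pics/mix.png',np.hstack([cv2.resize(im,(400,300)),sd])[:,:,::-1])
```

```text
t 12.4 cam origin in clamp mm [56.69  0.21 -0.37] rot err [ 0.      0.0012 -0.001 ] F clamp [-1.  -0.8 -2.6] T [0.01 0.73 0.01] w 0.268 q [ 0.66  0.27 -0.24  1.85 -0.16  0.54 -1.16]
```

View pics/mix.png

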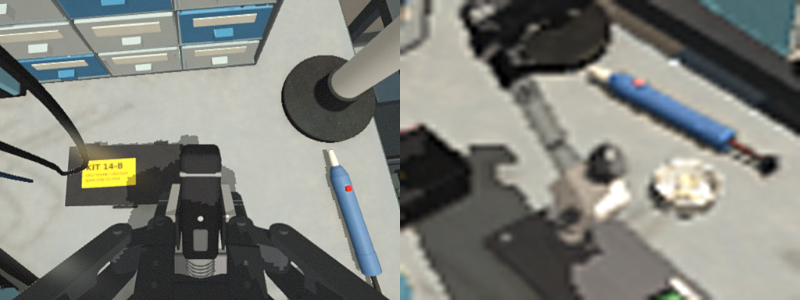

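The left half (wrist) shows the pen still straight in the pads. The right half (side) shows the barrel aimed into the clamp mouth, and there is no contact force.

carry_out:
  moves:
    - {"offset": [-0.3,0,0],"dr": [0,0,0],"grip": 1}
    - {"offset": [-0.6,0,0],"dr": [0,0,0],"grip": 1}
    - {"offset": [-0.9,0,0],"dr": [0,0,0],"grip": 1}
    - {"offset": [-1.2,0,0],"dr": [0,0,0],"grip": 1}
    - {"offset": [-1.5,0,0],"dr": [0,0,0],"grip": 1}
    - {"offset": [-1.8,0,0],"dr": [0,0,0],"grip": 1}
    - {"offset": [-1.8,0,0],"dr": [0,0,0],"grip": 1}
    - {"offset": [-1.8,0,0],"dr": [0,0,0],"grip": 1}

```text
time: 13.55
tool_pos: [0.5784, -0.2883, 0.1961]
tool_rot: [0.019, 0.963, -0.07, 0.258]
force: [-1.8, -5.7, -3.5]
width: 0.271
gripper_force: 50.5
```

```bash
python3 -c "
from h import *
rel()"
```

```text
t 13.55 cam origin in clamp mm [38.11 -0.09 -0.51] rot err [-0.0002  0.0002 -0.0009] F clamp [-2.6 -5.9 -2.5] T [-1.19  0.95  0.52] w 0.271 q [ 0.68  0.25 -0.25  1.89 -0.18  0.51 -1.13]
```

carry_out:
  moves:
    - {"offset": [0,0.05,0],"dr": [0,0,0],"grip": 1}
    - {"offset": [0,0.05,0],"dr": [0,0,0],"grip": 1}
    - {"offset": [0,0.05,0],"dr": [0,0,0],"grip": 1}
    - {"offset": [0,0.05,0],"dr": [0,0,0],"grip": 1}
    - {"offset": [-0.2,0.05,0],"dr": [0,0,0],"grip": 1}
    - {"offset": [-0.4,0.05,0],"dr": [0,0,0],"grip": 1}
    - {"offset": [-0.4,0.05,0],"dr": [0,0,0],"grip": 1}
    - {"offset": [-0.4,0.05,0],"dr": [0,0,0],"grip": 1}

```text
time: 14.55
tool_pos: [0.5754, -0.288, 0.1946]
tool_rot: [0.019, 0.963, -0.07, 0.259]
force: [0.8, -3.8, -1.9]
width: 0.266
gripper_force: 50.4
```

```bash
python3 -c "
from h import *
rel()"
```

```text
t 14.55 cam origin in clamp mm [34.73 -0.33 -0.33] rot err [-0.      0.0014 -0.001 ] F clamp [ 0.2 -3.7 -2.3] T [-0.83  0.43  0.43] w 0.266 q [ 0.69  0.25 -0.25  1.9  -0.19  0.51 -1.12]
```

carry_out:
  moves:
    - {"offset": [0,0.06,0],"dr": [0,0,0],"grip": 1}
    - {"offset": [-0.2,0.06,0],"dr": [0,0,0],"grip": 1}
    - {"offset": [-0.4,0.06,0],"dr": [0,0,0],"grip": 1}
    - {"offset": [-0.6,0.06,0],"dr": [0,0,0],"grip": 1}
    - {"offset": [-0.8,0.06,0],"dr": [0,0,0],"grip": 1}
    - {"offset": [-1.0,0.06,0],"dr": [0,0,0],"grip": 1}
    - {"offset": [-1.0,0.06,0],"dr": [0,0,0],"grip": 1}
    - {"offset": [-1.0,0.06,0],"dr": [0,0,0],"grip": 1}

```text
time: 15.55
tool_pos: [0.567, -0.2883, 0.1902]
tool_rot: [0.02, 0.963, -0.07, 0.26]
force: [2.5, -6.2, -1.3]
width: 0.268
gripper_force: 50.4
```

```bash
python3 -c "
from h import *
rel()"
```

```text
t 15.55 cam origin in clamp mm [ 2.544e+01 -1.800e+00  2.000e-02] rot err [-0.0016  0.0032 -0.0014] F clamp [ 2.2 -5.8 -2.8] T [-1.31 -0.19  0.71] w 0.268 q [ 0.7   0.24 -0.26  1.92 -0.2   0.49 -1.1 ]
```

carry_out:
  moves:
    - {"offset": [-0.2,-0.03,0],"dr": [0,0,0],"grip": 1}
    - {"offset": [-0.4,-0.03,0],"dr": [0,0,0],"grip": 1}
    - {"offset": [-0.6,-0.03,0],"dr": [0,0,0],"grip": 1}
    - {"offset": [-0.8,-0.03,0],"dr": [0,0,0],"grip": 1}
    - {"offset": [-1.0,-0.03,0],"dr": [0,0,0],"grip": 1}
    - {"offset": [-1.2,-0.03,0],"dr": [0,0,0],"grip": 1}
    - {"offset": [-1.2,-0.03,0],"dr": [0,0,0],"grip": 1}
    - {"offset": [-1.2,-0.03,0],"dr": [0,0,0],"grip": 1}

```text
time: 16.55
tool_pos: [0.5571, -0.2869, 0.1848]
tool_rot: [0.02, 0.963, -0.07, 0.26]
force: [2.7, -7.7, 0.5]
width: 0.267
gripper_force: 50.5
```

```bash
python3 -c "
from h import *
rel()"
```

```text
t 16.55 cam origin in clamp mm [14.08 -1.88  0.32] rot err [-0.0024  0.0044 -0.0015] F clamp [ 3.5 -7.2 -1.5] T [-1.58 -0.23  0.73] w 0.267 q [ 0.71  0.23 -0.26  1.95 -0.22  0.48 -1.08]
```

carry_out:
  moves:
    - {"offset": [-0.15,0,0],"dr": [0,0,0],"grip": 1}
    - {"offset": [-0.3,0,0],"dr": [0,0,0],"grip": 1}
    - {"offset": [-0.45,0,0],"dr": [0,0,0],"grip": 1}
    - {"offset": [-0.6,0,0],"dr": [0,0,0],"grip": 1}
    - {"offset": [-0.7,0,0],"dr": [0,0,0],"grip": 1}
    - {"offset": [-0.8,0,0],"dr": [0,0,0],"grip": 1}
    - {"offset": [-0.8,0,0],"dr": [0,0,0],"grip": 1}
    - {"offset": [-0.8,0,0],"dr": [0,0,0],"grip": 1}

```text
time: 17.55
tool_pos: [0.5483, -0.285, 0.1784]
tool_rot: [0.019, 0.964, -0.07, 0.257]
force: [-4.1, -6.2, -2.5]
width: 0.266
gripper_force: 50.6
```

```bash
python3 -c "
from h import *
rel()"
```

```text
t 17.55 cam origin in clamp mm [ 3.08 -1.25 -0.71] rot err [-0.0003 -0.0014 -0.0006] F clamp [-4.  -6.7 -0.6] T [-1.31  1.45  0.68] w 0.266 q [ 0.72  0.22 -0.27  1.97 -0.23  0.47 -1.06]
```

carry_out:
  moves:
    - {"offset": [-0.05,0,0],"dr": [0,0,0],"grip": 1}
    - {"offset": [-0.1,0,0],"dr": [0,0,0],"grip": 1}
    - {"offset": [-0.15,0,0],"dr": [0,0,0],"grip": 1}
    - {"offset": [-0.15,0,0],"dr": [0,0,0],"grip": 1}
    - {"offset": [-0.15,0,0],"dr": [0,0,0],"grip": 1}
    - {"offset": [-0.15,0,0],"dr": [0,0,0],"grip": 1}
    - {"offset": [-0.15,0,0],"dr": [0,0,0],"grip": 1}
    - {"offset": [-0.15,0,0],"dr": [0,0,0],"grip": 1}

```text
time: 18.55
tool_pos: [0.5475, -0.285, 0.1781]
tool_rot: [0.019, 0.963, -0.071, 0.258]
force: [-1.5, -6.5, -3.0]
width: 0.262
gripper_force: 50.5
```

```bash
python3 -c "
from h import *
rel()"
```

```text
t 18.55 cam origin in clamp mm [ 2.24 -1.42 -0.54] rot err [-0.0008  0.     -0.0007] F clamp [-1.9 -6.7 -2.4] T [-1.37  0.9   0.61] w 0.262 q [ 0.72  0.22 -0.27  1.97 -0.23  0.47 -1.06]
```

carry_out:
  moves:
    - {"offset": [-0.04,0.03,0],"dr": [0,0,0],"grip": 1}
    - {"offset": [-0.08,0.05,0],"dr": [0,0,0],"grip": 1}
    - {"offset": [-0.12,0.05,0],"dr": [0,0,0],"grip": 1}
    - {"offset": [-0.16,0.05,0],"dr": [0,0,0],"grip": 1}
    - {"offset": [-0.16,0.05,0],"dr": [0,0,0],"grip": 1}
    - {"offset": [-0.16,0.05,0],"dr": [0,0,0],"grip": 1}
    - {"offset": [-0.16,0.05,0],"dr": [0,0,0],"grip": 1}
    - {"offset": [-0.16,0.05,0],"dr": [0,0,0],"grip": 1}

```text
time: 19.55
tool_pos: [0.5469, -0.2851, 0.1781]
tool_rot: [0.02, 0.963, -0.07, 0.259]
force: [1.6, -5.7, -1.9]
width: 0.267
gripper_force: 50.4
```

```bash
python3 -c "
from h import *
rel()"
```

```text
t 19.55 cam origin in clamp mm [ 1.75 -1.6  -0.28] rot err [-0.0008  0.0019 -0.001 ] F clamp [ 1.1 -5.4 -2.8] T [-1.08  0.27  0.46] w 0.267 q [ 0.73  0.22 -0.27  1.98 -0.23  0.47 -1.06]
```

carry_out:
  moves:
    - {"offset": [-0.06,0.03,0],"dr": [0,0,0],"grip": 1}
    - {"offset": [-0.12,0.03,0],"dr": [0,0,0],"grip": 1}
    - {"offset": [-0.18,0.03,0],"dr": [0,0,0],"grip": 1}
    - {"offset": [-0.24,0.03,0],"dr": [0,0,0],"grip": 1}
    - {"offset": [-0.24,0.03,0],"dr": [0,0,0],"grip": 1}
    - {"offset": [-0.24,0.03,0],"dr": [0,0,0],"grip": 1}
    - {"offset": [-0.24,0.03,0],"dr": [0,0,0],"grip": 1}
    - {"offset": [-0.24,0.03,0],"dr": [0,0,0],"grip": 1}

```text
time: 20.55
tool_pos: [0.5462, -0.2851, 0.1783]
tool_rot: [0.02, 0.963, -0.07, 0.261]
force: [6.0, -5.0, 0.7]
width: 0.267
gripper_force: 50.3
```

```bash
python3 -c "
from h import *
rel()"
```

```text
t 20.55 cam origin in clamp mm [ 1.25 -1.72  0.22] rot err [-0.0012  0.0053 -0.0015] F clamp [ 6.2 -4.  -2.7] T [-0.91 -0.81  0.34] w 0.267 q [ 0.73  0.22 -0.27  1.98 -0.24  0.46 -1.05]
```

carry_out:
  moves:
    - {"offset": [0.12,0,0],"dr": [0,0,0],"grip": 1}
    - {"offset": [0.24,0,0],"dr": [0,0,0],"grip": 1}
    - {"offset": [0.24,0,0],"dr": [0,0,0],"grip": 1}
    - {"offset": [0.24,0,0],"dr": [0,0,0],"grip": -1}
    - {"offset": [0.24,0,0],"dr": [0,0,0],"grip": -1}
    - {"offset": [0.24,0,0],"dr": [0,0,0],"grip": -1}
    - {"offset": [0.24,0,0],"dr": [0,0,0],"grip": -1}
    - {"offset": [0.24,0,0],"dr": [0,0,0],"grip": -1}

```text
time: 21.55
tool_pos: [0.5467, -0.2849, 0.1777]
tool_rot: [0.019, 0.963, -0.07, 0.259]
force: [0.9, -1.3, -1.0]
width: 1.0
gripper_force: 0.0
```

Run:
```python
from h import *
s=state();rel(s);im,d=camera('wrist');C=cam('wrist',s);Rt=rot(s['tool_rot']);cv2.imwrite('pics/w7.png',im[:,:,::-1])
g=cv2.cvtColor(im,cv2.COLOR_RGB2GRAY)
for r in list(range(180,345,9)):
    p=Rc.T@(bydepth(C,[[250,r]],d)[0]-c0)*1e3;print(r,g[r,250],p.round(1))
```

```text
t 21.55 cam origin in clamp mm [ 1.37 -1.39 -0.49] rot err [ 0.0002  0.0009 -0.001 ] F clamp [ 0.4 -1.2 -1.4] T [0.02 0.5  0.01] w 1.0 q [ 0.73  0.22 -0.27  1.98 -0.23  0.47 -1.06]
180 72 [132.2   4.2 -14.3]
189 35 [133.1   3.9   2. ]
198 56 [130.2   3.8   6. ]
207 60 [125.5   3.9   5.2]
216 189 [121.1   3.9   5.4]
225 61 [116.9   3.9   6.2]
234 66 [111.8   4.    5.4]
243 61 [107.1   4.    5.5]
252 58 [102.4   4.    5.9]
261 33 [98.4  4.   7.3]
270 31 [92.6  4.1  6.2]
279 32 [88.3  4.1  7.5]
288 103 [83.   4.1  7.4]
297 103 [78.3  4.2  8.3]
306 98 [73.9  4.2  9.5]
315 33 [67.4  4.2  8.4]
324 27 [61.2  4.3  8. ]
333 113 [53.6  4.4  6.3]
342 138 [48.2  4.4  6.9]
```

carry_out:
  moves:
    - {"offset": [0,0,-3],"dr": [0,0,0],"grip": -1}
    - {"offset": [0,0,-7.4],"dr": [0,0,0],"grip": -1}
    - {"offset": [-3.9,-0.05,-7.4],"dr": [0,0,-0.18],"grip": -1}
    - {"offset": [-7.8,-0.05,-7.4],"dr": [0,0,-0.36],"grip": -1}
    - {"offset": [-7.8,-0.05,-7.4],"dr": [0,0,-0.54],"grip": -1}
    - {"offset": [-7.8,-0.05,-7.4],"dr": [0,0,-0.72],"grip": -1}
    - {"offset": [-7.8,-0.05,-7.4],"dr": [0,0,-0.9],"grip": -1}
    - {"offset": [-7.8,-0.05,-7.4],"dr": [0,0,-0.9],"grip": -1}

```text
time: 22.6
tool_pos: [0.4433, -0.2693, 0.2028]
tool_rot: [0.13, 0.898, 0.355, 0.225]
force: [0.4, -0.6, 0.6]
width: 0.999
gripper_force: 0.0
```

```bash
cat >> h.py <<'E'
def tc(s=None):
    s=s or state();print('t',round(float(s['time']),2),'TCP clamp',(Rc.T@(np.array(s['tool_pos'])-c0)*1e3).round(2),'rot',R.from_matrix(toolR(Rc).T@rot(s['tool_rot'])).as_rotvec().round(3),'F',(Rc.T@s['force']).round(1),'T',(Rc.T@s['torque']).round(2),'w',round(float(s['width']),3),'q',s['q'].round(2))
E
python3 - <<'E'
from h import *
s=state();tc(s);im,d=camera('wrist');C=cam('wrist',s)
np.save('w8s.npy',s,allow_pickle=True)
f=lambda *p:c0+Rc@np.array(p)/1e3
print(proj(C,[f(18,0,52),f(18+14,0,52),f(18,14,52),f(32,20,20),f(32,-20,20),f(100,0,12)]).round(1))
cv2.imwrite('pics/w8.png',im[:,:,::-1])
E
```

```text
t 22.6 TCP clamp [ 17.95  -1.04 140.12] rot [-0.     0.001 -0.9  ] F [ 0.7 -0.5  0.3] T [ 0.04  0.55 -0.04] w 0.999 q [ 0.83 -0.02 -0.26  2.17 -0.42  0.54  0.06]
[[257.8 237.8]
 [277.3 224. ]
 [242.3 220.4]
 [255.3 180.1]
 [292.2 224.2]
 [357.9 136.6]]
```

View pics/w8.png

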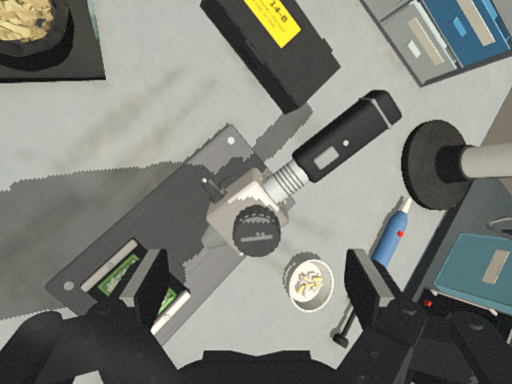

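Wrist view 8: the pen stays in the clamp, button up. The knob disc is centred at (256,237), within about 1 px of the prediction and midway between the fingers.

carry_out:
  moves:
    - {"offset": [0,0,0],"dr": [0,0,-0.18],"grip": -1}
    - {"offset": [0,0,1],"dr": [0,0,-0.36],"grip": -1}
    - {"offset": [0,0,2],"dr": [0,0,-0.54],"grip": -1}
    - {"offset": [0,0,3],"dr": [0,0,-0.72],"grip": -1}
    - {"offset": [0,0,4.2],"dr": [0,0,-0.76],"grip": -1}
    - {"offset": [0,0,4.2],"dr": [0,0,-0.76],"grip": 0}
    - {"offset": [0,0,4.2],"dr": [0,0,-0.76],"grip": 1}
    - {"offset": [0,0,4.2],"dr": [0,0,-0.76],"grip": 1}
  newtons: 50

```text
time: 23.65
tool_pos: [0.4641, -0.2725, 0.1669]
tool_rot: [0.204, 0.702, 0.663, 0.161]
force: [0.2, 0.7, 0.2]
width: 0.377
gripper_force: 0.0
```

carry_out:
  moves:
    - {"offset": [0,0,0],"dr": [0,0,0],"grip": 1}
    - {"offset": [0,0,0],"dr": [0,0,0],"grip": 1}
    - {"offset": [0,0,0],"dr": [0,0,0],"grip": 1}
    - {"offset": [0,0,0],"dr": [0,0,0],"grip": 1}
    - {"offset": [0,0,0],"dr": [0,0,0.08],"grip": 1}
    - {"offset": [0,0,0],"dr": [0,0,0.16],"grip": 1}
    - {"offset": [0,0,0],"dr": [0,0,0.24],"grip": 1}
    - {"offset": [0,0,0],"dr": [0,0,0.24],"grip": 1}

```text
time: 24.65
tool_pos: [0.4635, -0.2725, 0.1668]
tool_rot: [0.183, 0.777, 0.574, 0.184]
force: [-9.2, 2.7, 8.5]
width: 0.299
gripper_force: 48.3
```

```bash
python3 -c "
from h import *
tc()"
```

```text
t 24.65 TCP clamp [17.64 -1.3  98.69] rot [-1.000e-03  0.000e+00 -1.419e+00] F [-4.   1.3 12.2] T [ 0.27  1.42 -0.11] w 0.299 q [ 0.79  0.08 -0.26  2.16 -0.41  0.45  0.58]
```

carry_out:
  moves:
    - {"offset": [0,0,0],"dr": [0,0,0.16],"grip": 1}
    - {"offset": [0,0,0],"dr": [0,0,0.32],"grip": 1}
    - {"offset": [0,0,0],"dr": [0,0,0.48],"grip": 1}
    - {"offset": [0,0,0],"dr": [0,0,0.64],"grip": 1}
    - {"offset": [0,0,0],"dr": [0,0,0.8],"grip": 1}
    - {"offset": [0,0,0],"dr": [0,0,0.96],"grip": 1}
    - {"offset": [0,0,0],"dr": [0,0,1.0],"grip": 1}
    - {"offset": [0,0,0],"dr": [0,0,1.0],"grip": 1}

```text
time: 25.65
tool_pos: [0.4638, -0.2728, 0.167]
tool_rot: [0.073, 0.957, 0.131, 0.249]
force: [-6.6, 0.1, 6.5]
width: 0.303
gripper_force: 48.5
```

```bash
python3 -c "
from h import *
tc()"
```

```text
t 25.65 TCP clamp [18.02 -1.58 98.74] rot [-0.001  0.001 -0.419] F [-2.4 -0.9  8.9] T [-0.03  1.11 -0.04] w 0.303 q [ 0.72  0.07 -0.18  2.17 -0.43  0.45 -0.41]
```

carry_out:
  moves:
    - {"offset": [0,0,0],"dr": [0,0,0.12],"grip": 1}
    - {"offset": [0,0,0],"dr": [0,0,0.24],"grip": 1}
    - {"offset": [0,0,0],"dr": [0,0,0.36],"grip": 1}
    - {"offset": [0,0,0],"dr": [0,0,0.48],"grip": 1}
    - {"offset": [0,0,0],"dr": [0,0,0.6],"grip": 1}
    - {"offset": [0,0,0],"dr": [0,0,0.7],"grip": 1}
    - {"offset": [0,0,0],"dr": [0,0,0.7],"grip": 1}
    - {"offset": [0,0,0],"dr": [0,0,0.7],"grip": 1}
  newtons: 70

```text
time: 26.65
tool_pos: [0.4637, -0.2732, 0.1671]
tool_rot: [-0.017, 0.944, -0.205, 0.259]
force: [-6.9, -0.6, 5.9]
width: 0.295
gripper_force: 68.1
```

```bash
python3 -c "
from h import *
tc()"
```

```text
t 26.65 TCP clamp [18.04 -1.93 98.82] rot [-0.001  0.002  0.281] F [-2.9 -1.6  8.5] T [-0.25  1.12 -0.03] w 0.295 q [ 0.67  0.07 -0.13  2.17 -0.44  0.45 -1.1 ]
```

carry_out:
  moves:
    - {"offset": [0,0,0],"dr": [0,0,0.06],"grip": 1}
    - {"offset": [0,0,0],"dr": [0,0,0.12],"grip": 1}
    - {"offset": [0,0,0],"dr": [0,0,0.18],"grip": 1}
    - {"offset": [0,0,0],"dr": [0,0,0.24],"grip": 1}
    - {"offset": [0,0,0],"dr": [0,0,0.3],"grip": 1}
    - {"offset": [0,0,0],"dr": [0,0,0.36],"grip": 1}
    - {"offset": [0,0,0],"dr": [0,0,0.42],"grip": 1}
    - {"offset": [0,0,0],"dr": [0,0,0.48],"grip": 1}
  newtons: 80

```text
time: 27.65
tool_pos: [0.464, -0.2744, 0.1677]
tool_rot: [-0.077, 0.867, -0.424, 0.249]
force: [-5.4, -5.9, 5.3]
width: 0.285
gripper_force: 81.8
```

```bash
python3 -c "
from h import *
tc()"
```

```text
t 27.65 TCP clamp [18.76 -3.08 99.12] rot [-0.002  0.005  0.762] F [-1.2 -6.6  6.8] T [-1.52  0.98  1.2 ] w 0.285 q [ 0.64  0.07 -0.09  2.17 -0.44  0.45 -1.58]
```

carry_out:
  moves:
    - {"offset": [0,0,0],"dr": [0,0,0.48],"grip": -0.2}
    - {"offset": [0,0,0],"dr": [0,0,0],"grip": -0.2}
    - {"offset": [0,0,0],"dr": [0,0,0],"grip": -0.2}
    - {"offset": [0,0,0],"dr": [0,0,-0.17],"grip": -0.2}
    - {"offset": [0,0,0],"dr": [0,0,-0.34],"grip": -0.2}
    - {"offset": [0,0,0],"dr": [0,0,-0.51],"grip": -0.2}
    - {"offset": [0,0,0],"dr": [0,0,-0.68],"grip": -0.2}
    - {"offset": [0,0,0],"dr": [0,0,-0.68],"grip": -0.2}

```text
time: 28.65
tool_pos: [0.4641, -0.2725, 0.1666]
tool_rot: [0.008, 0.959, -0.111, 0.259]
force: [0.7, 0.1, -0.2]
width: 0.6
gripper_force: 0.0
```

Run:
```python
from h import *
s=state();tc(s);Rt=rot(s['tool_rot']);print(delta(Rt,c0+Rc@[.018,-.0012,.099]))
im,d=camera('wrist');C=cam('wrist',s);cv2.imwrite('pics/w9.png',im[:,:,::-1])
f=lambda *p:c0+Rc@np.array(p)/1e3
print(proj(C,[f(18,0,52)]))
```

```text
t 28.65 TCP clamp [18.02 -1.16 98.2 ] rot [-0.     0.001  0.083] F [ 0.5  0.2 -0.5] T [ 0.03  0.58 -0.03] w 0.6 q [ 0.68  0.07 -0.14  2.17 -0.44  0.45 -0.91]
(array([-0.  ,  0.  , -0.08]), array([0., 0., 0.]))
[[259.05466616 281.26808625]]
```

carry_out:
  moves:
    - {"offset": [0,0,0],"dr": [0,0,0],"grip": 1}
    - {"offset": [0,0,0],"dr": [0,0,0],"grip": 1}
    - {"offset": [0,0,0],"dr": [0,0,0],"grip": 1}
    - {"offset": [0,0,0],"dr": [0,0,0],"grip": 1}
    - {"offset": [0,0,0],"dr": [0,0,0.05],"grip": 1}
    - {"offset": [0,0,0],"dr": [0,0,0.1],"grip": 1}
    - {"offset": [0,0,0],"dr": [0,0,0.15],"grip": 1}
    - {"offset": [0,0,0],"dr": [0,0,0.15],"grip": 1}
  newtons: 110

```text
time: 29.7
tool_pos: [0.4657, -0.274, 0.1682]
tool_rot: [-0.01, 0.948, -0.182, 0.261]
force: [8.8, -6.0, -2.4]
width: 0.28
gripper_force: 111.2
```

```bash
python3 -c "
from h import *
tc()"
```

```text
t 29.7 TCP clamp [20.43 -2.45 98.68] rot [-0.003  0.006  0.232] F [ 7.1 -4.7 -6.9] T [-1.22 -1.13 -0.05] w 0.28 q [ 0.67  0.07 -0.13  2.17 -0.44  0.44 -1.05]
```

carry_out:
  moves:
    - {"offset": [0,0,0],"dr": [0,0,0.06],"grip": 1}
    - {"offset": [0,0,0],"dr": [0,0,0.12],"grip": 1}
    - {"offset": [0,0,0],"dr": [0,0,0.18],"grip": 1}
    - {"offset": [0,0,0],"dr": [0,0,0.24],"grip": 1}
    - {"offset": [0,0,0],"dr": [0,0,0.3],"grip": 1}
    - {"offset": [0,0,0],"dr": [0,0,0.36],"grip": 1}
    - {"offset": [0,0,0],"dr": [0,0,0.36],"grip": 1}
    - {"offset": [0,0,0],"dr": [0,0,0.36],"grip": 1}

```text
time: 30.7
tool_pos: [0.4666, -0.2763, 0.1694]
tool_rot: [-0.054, 0.9, -0.348, 0.258]
force: [17.9, -18.3, -8.9]
width: 0.279
gripper_force: 112.3
```

```bash
python3 -c "
from h import *
tc()"
```

```text
t 30.7 TCP clamp [22.11 -4.62 99.11] rot [-0.005  0.012  0.59 ] F [ 13.2 -15.5 -17.9] T [-2.96 -2.38  1.28] w 0.279 q [ 0.65  0.07 -0.1   2.17 -0.44  0.44 -1.41]
```

carry_out:
  moves:
    - {"offset": [0,0,0],"dr": [0,0,0.3],"grip": -0.2}
    - {"offset": [0,0,0],"dr": [0,0,0.3],"grip": -0.6}
    - {"offset": [0,0,0],"dr": [0,0,0.3],"grip": -1}
    - {"offset": [0,0,0],"dr": [0,0,0.15],"grip": -1}
    - {"offset": [0,0,-1.5],"dr": [0,0,0],"grip": -1}
    - {"offset": [0,0,-4],"dr": [0,0,-0.15],"grip": -1}
    - {"offset": [0,0,-6],"dr": [0,0,-0.3],"grip": -1}
    - {"offset": [0,0,-6],"dr": [0,0,-0.45],"grip": -1}

```text
time: 31.7
tool_pos: [0.4344, -0.2684, 0.22]
tool_rot: [0.003, 0.956, -0.134, 0.26]
force: [0.8, 0.4, -0.0]
width: 1.001
gripper_force: 0.0
```

Run:
```python
from h import *
def mark(pic,sf,s=None,z=52):
    im=cv2.imread(pic);s=s or np.load(sf,allow_pickle=True).item();C=cam('wrist',s)
    f=lambda *p:c0+Rc@np.array(p)/1e3
    # knob top face rectified at 0.1 mm/px in clamp frame: row = -x, col = -y
    n=300;gx,gy=np.meshgrid(np.arange(n),np.arange(n));P=np.c_[18+(150-gy.ravel())/10,(150-gx.ravel())/10,np.full(n*n,z)]
    uv=proj(C,c0+P@Rc.T/1e3).astype(np.float32).reshape(n,n,2)
    o=cv2.remap(im,uv[...,0],uv[...,1],cv2.INTER_CUBIC);g=cv2.cvtColor(o,cv2.COLOR_BGR2GRAY)
    yy,xx=np.mgrid[:n,:n];g2=g.copy();g2[(yy-150)**2+(xx-150)**2>110**2]=0
    t=np.percentile(g2[g2>0],93);ys,xs=np.where(g2>=t);v=np.linalg.eigh(np.cov(np.c_[150-ys,150-xs].T))[1][:,1]
    print(pic,'angle',np.degrees(np.arctan2(v[1],v[0]))%180,np.mean(xs),np.mean(ys));return o
s=state();tc(s);im,d=camera('wrist');cv2.imwrite('pics/w10.png',im[:,:,::-1])
a=mark('pics/w2.png','w2s.npy');b=mark('pics/w8.png','w8s.npy');c=mark('pics/w10.png',None,s)
cv2.imwrite('pics/marks.png',np.hstack([b,c]))
C=cam('wrist',s);g=cv2.cvtColor(im,cv2.COLOR_RGB2GRAY)
```

```text
t 31.7 TCP clamp [ 18.75  -1.53 159.46] rot [-0.001  0.003  0.132] F [ 0.6  0.5 -0.4] T [-0.02  0.51 -0.03] w 1.001 q [ 0.66 -0.07 -0.08  2.18 -0.4   0.58 -0.99]
pics/w2.png angle 148.5123366425821 163.52708255509899 128.521105715353
pics/w8.png angle 0.42745647992074964 142.75668265935573 160.50616860863605
pics/w10.png angle 39.02697557689089 143.27703206562268 156.19686800894854
```

View pics/marks.png

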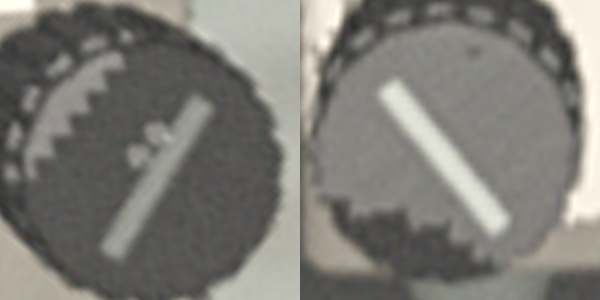

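Left (before): the knob mark runs from (110,250) to (205,105), angle −33°. Right (now): it runs from (388,88) to (500,228), angle 39°. That is about 108° clockwise so far.

Run:
```python
from h import *
im=cv2.imread('pics/w9.png')
# pose at w9: clamp TCP (18.02,-1.16,98.2), rot .083 about tool z
Rt=toolR(Rc)@R.from_rotvec([0,.001,.083]).as_matrix();q=R.from_matrix(Rt).as_quat()
C=cam('wrist',dict(tool_rot=[q[3],*q[:3]],tool_pos=c0+Rc@[.01802,-.00116,.0982]))
n=300;gx,gy=np.meshgrid(np.arange(n),np.arange(n));P=np.c_[18+(150-gy.ravel())/10,(150-gx.ravel())/10,np.full(n*n,52.)]
uv=proj(C,c0+P@Rc.T/1e3).astype(np.float32).reshape(n,n,2)
o=cv2.remap(im,uv[...,0],uv[...,1],cv2.INTER_CUBIC);g=cv2.cvtColor(o,cv2.COLOR_BGR2GRAY)
yy,xx=np.mgrid[:n,:n]
g[(yy-150)**2+(xx-150)**2>105**2]=0
for p in(90,93,95):
    ys,xs=np.where(g>=np.percentile(g[g>0],p));w,v=np.linalg.eigh(np.cov(np.c_[150-ys,150-xs].T));print(p,np.degrees(np.arctan2(v[1,1],v[0,1]))%180,w.round(0),xs.mean(),ys.mean())
```

```text
90 23.198491795875015 [ 750. 3000.] 148.49351023940005 140.56359965387944
93 31.645145618518256 [ 282. 2785.] 144.7376740684983 150.4956718103124
95 34.8206341906575 [ 144. 2831.] 143.51655982905982 154.09615384615384
```

carry_out:
  moves:
    - {"offset": [0,0,0.5],"dr": [0,0,-0.17],"grip": -1}
    - {"offset": [0,0,2],"dr": [0,0,-0.34],"grip": -1}
    - {"offset": [0,0,4],"dr": [0,0,-0.51],"grip": -1}
    - {"offset": [0,0.05,6],"dr": [0,0,-0.68],"grip": -1}
    - {"offset": [0,0.05,6],"dr": [0,0,-0.7],"grip": -0.5}
    - {"offset": [0,0.05,6],"dr": [0,0,-0.7],"grip": 0.5}
    - {"offset": [0,0.05,6],"dr": [0,0,-0.7],"grip": 1}
    - {"offset": [0,0.05,6],"dr": [0,0,-0.7],"grip": 1}
  newtons: 100

```text
time: 32.75
tool_pos: [0.4637, -0.2728, 0.1674]
tool_rot: [0.09, 0.945, 0.198, 0.244]
force: [-9.4, 4.3, 10.0]
width: 0.28
gripper_force: 97.3
```

carry_out:
  moves:
    - {"offset": [0,0,0],"dr": [0,0,0],"grip": 1}
    - {"offset": [0,0,0],"dr": [0,0,0],"grip": 1}
    - {"offset": [0,0,0],"dr": [0,0,0],"grip": 1}
    - {"offset": [0,0,0],"dr": [0,0,0.06],"grip": 1}
    - {"offset": [0,0,0],"dr": [0,0,0.12],"grip": 1}
    - {"offset": [0,0,0],"dr": [0,0,0.18],"grip": 1}
    - {"offset": [0,0,0],"dr": [0,0,0.24],"grip": 1}
    - {"offset": [0,0,0],"dr": [0,0,0.3],"grip": 1}

```text
time: 33.75
tool_pos: [0.4658, -0.2727, 0.1686]
tool_rot: [0.053, 0.964, 0.056, 0.256]
force: [5.0, 0.9, 3.8]
width: 0.278
gripper_force: 99.5
```

```bash
python3 -c "
from h import *
tc()"
```

```text
t 33.75 TCP clamp [20.58 -1.1  99.12] rot [-0.002  0.005 -0.262] F [6.1 1.6 0.8] T [ 0.18 -0.88  1.92] w 0.278 q [ 0.6   0.07 -0.06  2.17 -0.45  0.45 -0.55]
```

carry_out:
  moves:
    - {"offset": [0,0,0],"dr": [0,0,0.2],"grip": 0}
    - {"offset": [0,0,0],"dr": [0,0,0.2],"grip": -1}
    - {"offset": [0,0,0],"dr": [0,0,0.2],"grip": -1}
    - {"offset": [0,0,0],"dr": [0,0,0.2],"grip": -1}
    - {"offset": [0,0,-1.5],"dr": [0,0,0.3],"grip": -1}
    - {"offset": [0,0,-4],"dr": [0,0,0.45],"grip": -1}
    - {"offset": [0,0,-6],"dr": [0,0,0.6],"grip": -1}
    - {"offset": [0,0,-7],"dr": [0,0,0.7],"grip": -1}

```text
time: 34.75
tool_pos: [0.429, -0.2679, 0.228]
tool_rot: [-0.038, 0.924, -0.28, 0.257]
force: [0.2, 0.4, -1.3]
width: 1.003
gripper_force: 0.0
```

Run:
```python
from h import *
s=state();tc(s);im,d=camera('wrist');cv2.imwrite('pics/w11.png',im[:,:,::-1]);C=cam('wrist',s)
n=300;gx,gy=np.meshgrid(np.arange(n),np.arange(n));P=np.c_[18+(150-gy.ravel())/10,(150-gx.ravel())/10,np.full(n*n,52.)]
uv=proj(C,c0+P@Rc.T/1e3).astype(np.float32).reshape(n,n,2)
g=cv2.cvtColor(cv2.remap(im,uv[...,0],uv[...,1],cv2.INTER_CUBIC),cv2.COLOR_RGB2GRAY)
yy,xx=np.mgrid[:n,:n];g[(yy-150)**2+(xx-150)**2>105**2]=0
for p in(93,95):
    ys,xs=np.where(g>=np.percentile(g[g>0],p));w,v=np.linalg.eigh(np.cov(np.c_[150-ys,150-xs].T));print(np.degrees(np.arctan2(v[1,1],v[0,1]))%180,w.round(0))
for x in(60,80,100,120,130,136):
    u=proj(C,[c0+Rc@[x/1e3,0,.012]])[0];q=Rc.T@(bydepth(C,[u],d)[0]-c0)*1e3;print(x,u.round(0),g.shape and q.round(1),im[int(u[1]),int(u[0])])
```

```text
t 34.75 TCP clamp [ 18.14  -1.8  169.09] rot [-0.     0.002  0.442] F [-0.5  0.5 -1.2] T [0.05 0.55 0.06] w 1.003 q [ 0.61 -0.09 -0.03  2.18 -0.39  0.6  -1.31]
37.57877006319862 [  17. 2501.]
37.5816983546826 [  10. 2425.]
60 [233. 146.] [59.4  0.6  8. ] [95 95 92]
80 [221. 121.] [79.8  0.4  9.4] [173 174 165]
100 [207.  95.] [100.1   0.7   7.3] [62 61 60]
120 [194.  68.] [120.6   0.9   6.4] [153 154 148]
130 [186.  54.] [131.3   1.3   3.9] [44 42 43]
136 [182.  45.] [ 171.8   30.9 -184.3] [176 178 168]
```

View pics/w11.png

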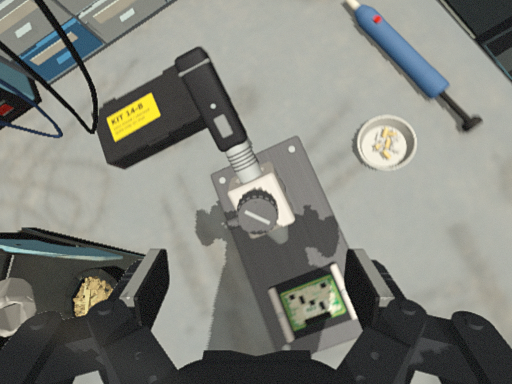

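Wrist view 11: the pen is seated in the clamp with its button up at (222,123). The knob mark at (258,212) has moved only about 1° despite 1.9 N m, so the screw is at its stop, and the gripper is clear.

```bash
python3 -c "
from station import close_job
print(close_job())"
```

```text
the job is handed in; nothing more can be done
None
```

The pen camera sits in the clamp button up, held by the snapped-in plunger, the thumbscrew is turned to its firm stop, and I handed the job in at about 35 s; the hand-in returned no verdict.

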